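# Hold the heat sink over the router's processor

### The job

Take the silver heat sink out of the parts tray and carry it across to the open router, touching neither the router nor its antennas. Hold it level and hovering over the processor, its four pins each above the copper-ringed hole they belong in and their tips about 5 mm off the board, so that I can check the fit from the side before it is pressed into the thermal pad. Finish while still holding it there, not touching down, and leave everything else where it lies.

Things in the scene. Friction and masses are not known exactly. Their poses are not given: they have to be found in the camera images.
- heatsink: Silver heat sink, ~55 g, standing on 4 white pins, fins up. Origin: centre of underside, at pin-tip level. Pins 4 mm thick at x +-26, y +-14 mm, z 0 to 8. Base plate 60 (x) by 40 (y) mm, z 8 to 11. Fin block 42 (x) by 40 (y), z 11 to 29, fins along x. Pin heads at the plate's ends, up to z 22. Pinch it over the 40 mm width (along y) on the flat outer fins. Fits either way round (half turn).
- cpu (a point): Middle of the router's processor, at the level of the board's upper face, 10 mm above the bench; axes as router. Black chip 23 mm square; with its grey pad 3 mm high. Four holes, 5 mm wide, copper rings 9 mm, at x +-14, y +-26 mm from here: the heat sink's x axis (long side) must lie along the router's y axis. Other parts within 45 mm of here are at most 3 mm high.
- router: Router without its cover, fixed: white shell 150 (x) by 220 (y) mm, walls 34 mm high, green board inside. Origin: centre of underside, processor 12 mm from it towards -x. Rear panel on +x, facing the tray (about world +y). Inside it, network jacks up to 24 mm above the bench; outside, 3 hinged antennas (see antenna_foot). z up.
- antenna_foot (a point): Hinge of the middle one of the router's three white antennas, 18 mm above the bench, 90 mm from the router's origin along +x; the others are at y +95 and -95 mm. Antennas are 15 mm thick and lean sideways, along the rear panel, by up to 35 degrees; their tips are at most 145 mm above the bench.
- tray: Grey shallow tray, fixed, 250 (x) by 140 (y) mm, walls 12 mm high, floor 3 mm thick. Origin: centre of its underside. The silver and the small black heat sink stand in it, one in each half of its length (which is which varies), about 130 mm apart.
- small_heatsink: Small black heat sink, 28 mm square, 12 mm high, without pins, lying in the tray; leave it. Origin: centre of its underside.
- screwdriver: Screwdriver, 170 mm long, lying on the bench beyond the router; leave it. Origin: in its shaft line.
- screw_dish: Small steel dish for screws, 70 mm across, 22 mm high, to the left of the tray; leave it. Origin: centre of its underside.
Things that resemble listed ones, but are neither listed nor needed, are in the scene too. Several things look just like the heatsink: the one meant starts nearest to the robot's base.

How it is judged:
On the way:
1. the heat sink is lifted out of the tray in the gripper, its pins more than 40 mm above the bench (height (world z) of heatsink above 0.04 m and contact force between the fingers and heatsink above 1 N), for 0.2 s.
At the end, for the whole second after the job is handed in: The silver heat sink is held still in the fingers, touching nothing else, level and square with its holes (within 4.5 degrees), its centre within 3.5 mm of the processor's centre seen from above, its pin-tip plane 2 to 9 mm above the board (contact force between the fingers and heatsink above 1 N and contact force between heatsink and router below 0.05 N and contact force between heatsink and small_heatsink below 0.05 N and z of heatsink in the frame of cpu between 0.002 and 0.009 m and horizontal distance between heatsink and cpu below 0.0035 m and angle between the x axis of heatsink and the y axis of router, either way round below 0.08 rad and angle between heatsink's own z axis and vertical below 0.08 rad and linear speed of heatsink below 0.02 m/s); the arm keeps its last pose, push and grip.
It fails at once if the heat sink touches the router, its board or its antennas (contact force between heatsink and router above 0.3 N).
It fails at once if the robot touches the router or its antennas (contact force between any of the arm, the fingers and router above 0.5 N).
It fails at once if another thing is shifted by more than 10 mm (distance of any of small_heatsink, screwdriver, screw_dish from where it was at the start of the episode above 0.01 m).
It also fails if it takes over 40 s, if anything falls off the work surface, if the arm or the gripper's body presses on something with over 40 N, if the wrist force passes 120 N, or if a joint passes its speed limit or range.

### The arm

A 6-joint arm with a two-finger parallel gripper is mounted at the origin on the work surface. World frame = base frame: x ahead of the robot, y to its left, z up, the work surface at z = 0. Lengths are in m, angles in rad, forces in N, time in s.
With the tool pointing down it reaches from about 0.425 to 0.95 m from the base axis. Payload 14.7 kg.
Tool frame: the origin (TCP) lies on the centre line of the jaws, within the pads' length; the fingertips stand 17 mm ahead of it and the grasp point (between the pads) lies 2 mm behind it (manip.finger_overhang is the z of the fingertips in the tool frame, in m); z points along the fingers, x is the direction in which the jaws open and shut, and the axes are right-handed (so a half turn about z gives the same grasp; the last joint's range is limited). The gripper opens to 85 mm and grips with 20 to 120 N. Pads are 22 mm wide; open, the fingers measure 114 mm over their backs; the gripper's body (76 mm by 85 mm) begins 54 mm behind the grasp point. The pads swing forward as they close: fully open they stand 13 mm farther back than shut.
Start: joints at [-1.209, 0.48, 1.596, -0, 1.065, -0.047], TCP at [0.258, -0.596, 0.248] pointing down, gripper open.
Joint ranges: [-2.75, 2.75], [-0.82, 2.05], [0.23, 2.67], [-1.56, 4.7], [0.09, 2.69], [-2.92, 2.92]. Speed limits (rad/s): [1.89, 1.89, 2.39, 3.01, 3.01, 3.01].

### API

Orientations are given as [roll, pitch, yaw] about the fixed x, y, z axes, in that order (R = Rz(yaw) Ry(pitch) Rx(roll)).
In Python, from bench import monitor, imaging, order, manip gives the robot as it stands.
- The arm moves only by the tool carry_out, never from a script. Its arguments are lists of equal length, an entry for each row: "fingers": the closure in counts, from 0 (fully open) to 255 (shut); "linear": the shift along the tool's x, y, z in mm, a list of three; "rotation": the turn, a rotation vector about the tool's x, y, z in degrees, a list of three. A call has 1 to 8 rows; each row shifts and turns the commanded pose from where the row before left it, along the tool's axes as they then stand; what a row does not reach is not made up. A row lasts 1/8 s, in which the tool goes at most 62.5 mm and 10.7 degrees, less where a joint would pass 70% of its speed; a pose out of reach is approached as far as the arm can. A call with a gripper value outside its range is refused whole. The fingers move at their own pace and stop on an object; "grip_force" is the grip in N (left out, the last holds). Time passes only in rows, so rows that do not move let the fingers close. It gives the time, the measured TCP pose, the force and the opening at its end, in the units of the state.
- monitor.get_state(): the state, without advancing time (a new reading comes with each control period).
- imaging.capture(name): name is "side" or "top" or "wrist"; returns the picture (420x560x3 uint8, blue, green, red); there is no depth.
- imaging.get_calibration(name): a dict with "K" (3x3 intrinsics, pixels), "R" (3x3) and "t" (3): a world point X has camera coordinates R X + t; the wrist camera has in their place "mount" (4x4, takes a point from camera to tool coordinates, whose origin is the TCP and whose axes are the tool frame's). Camera axes: x right, y down, z forward; pixel columns grow to the right and rows downward; lengths in m; the calibration is good to about 2 mm. A picture is of the moment at which its call begins: read the wrist's pose just before it. get_calibration takes no time and is no camera call.
- order.close_job(): hands the job in, once; it reports no verdict.
The state is a dict: "time": time; "q": joint angles; "dq": joint speeds; "tau": joint torques, N m; "tcp_pos": TCP position; "tcp_rot": TCP orientation; "ft_force": force on the tool from outside, world axes, zero at the start; "wrist_torque": the same for the moment, N m; "width": finger opening in m.
Only numpy, scipy, OpenCV 4.12 (cv2) and the standard library are available. Lean on these libraries where they do the work, as an engineer would, in place of code of your own. Each camera call takes 0.05 s, during which the arm holds its last target. There are 200 camera calls.

## Working session

There is one attempt and no reset: what is moved stays moved. The work goes in short steps, Python scripts to look and compute and a tool call to move; the robot and the scene stay as the last step left them, time stands still between calls to the robot, and variables do not carry over. Pictures are saved under pics/ and viewed, about 8 in all and at most 12, crops included, and the job is handed in when it is done.

Besides the shell and the picture viewer there is one more tool, called after "Call:" as a command line: name --argument value ..., lists and objects as JSON in quotes. carry_out: Moves the arm, as the interface text tells. Its arguments: {"type":"object","properties":{"fingers":{"type":"array"},"linear":{"type":"array"},"rotation":{"type":"array"},"grip_force":{"type":"number"}},"required":["fingers","linear","rotation"]}

```bash
mkdir -p pics; ls
python3 - <<'E'
from bench import monitor, imaging, manip
import cv2, numpy as np
s=monitor.get_state(); print({k:np.round(v,3) for k,v in s.items()}, manip.finger_overhang)
a=imaging.capture("top"); b=imaging.capture("side"); c=imaging.capture("wrist")
for n,i in zip(("top","side","wrist"),(a,b,c)): cv2.imwrite(f"pics/{n}0.png",i); print(n,imaging.get_calibration(n))
E
```

```text
pics
{'time': np.float64(0.0), 'q': array([-1.209,  0.481,  1.597, -0.   ,  1.065, -0.047]), 'dq': array([-0.   , -0.002, -0.002,  0.001,  0.002,  0.002]), 'tau': array([ 2.0000e-03, -9.5061e+01, -4.3018e+01, -0.0000e+00,  1.2000e-02,
        0.0000e+00]), 'tcp_pos': array([ 0.258, -0.596,  0.248]), 'tcp_rot': array([-3.142e+00,  1.000e-03, -1.162e+00]), 'ft_force': array([ 0.638,  0.246, -0.409]), 'wrist_torque': array([-0.005, -0.015,  0.026]), 'width': np.float64(0.085)} 0.017
top {'K': array([[472.13289923,   0.        , 282.84543548],
       [  0.        , 472.13289923, 209.72718611],
       [  0.        ,   0.        ,   1.        ]]), 'R': array([[-0.01655369, -0.99982722, -0.00845624],
       [-0.98033813,  0.01789306, -0.19651205],
       [ 0.1966294 ,  0.00503698, -0.98046494]]), 't': array([0.16870535, 0.59782275, 1.1268247 ])}
side {'K': array([[488.94537158,   0.        , 283.0797243 ],
       [  0.        , 488.94537158, 212.61182382],
       [  0.        ,   0.        ,   1.        ]]), 'R': array([[-0.86384364, -0.50349193,  0.01643296],
       [-0.38187677,  0.63321577, -0.67320719],
       [ 0.32854878, -0.58782112, -0.73927129]]), 't': array([0.59795784, 0.16977804, 0.97588014])}
wrist {'K': array([[305.21957883,   0.        , 282.64389634],
       [  0.        , 305.21957883, 208.85337279],
       [  0.        ,   0.        ,   1.        ]]), 'mount': array([[ 9.99999602e-01,  7.32207110e-04,  5.09766304e-04,
        -6.40545265e-04],
       [-8.58579640e-04,  9.45115008e-01,  3.26736720e-01,
        -8.51630929e-02],
       [-2.42548834e-04, -3.26737028e-01,  9.45115261e-01,
        -1.25485359e-01],
       [ 0.00000000e+00,  0.00000000e+00,  0.00000000e+00,
         1.00000000e+00]])}
```

View pics/top0.png

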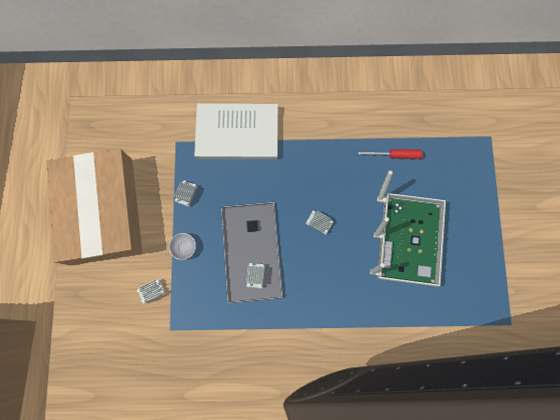

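View pics/side0.png

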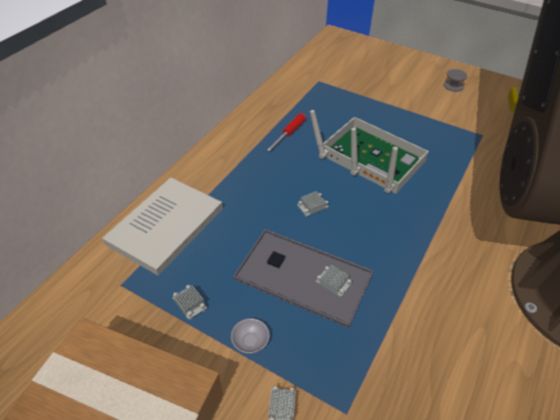

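```bash
cat > h.py <<'E'
import cv2, numpy as np
from bench import monitor, imaging
from scipy.spatial.transform import Rotation as Ro
def cam(name, st=None):
    c=imaging.get_calibration(name)
    if name!="wrist":
        return c["K"], c["R"].T, -c["R"].T@c["t"]
    Rt=Ro.from_euler("xyz",st["tcp_rot"]).as_matrix(); M=c["mount"]
    return c["K"], Rt@M[:3,:3], Rt@M[:3,3]+st["tcp_pos"]
def ray(cm,uv,z):
    K,R,C=cm; d=R@np.linalg.inv(K)@np.array([uv[0],uv[1],1.]); return C+d*(z-C[2])/d[2]
def proj(cm,X):
    K,R,C=cm; p=K@(R.T@(np.asarray(X)-C)); return p[:2]/p[2]
def shot(name,fn):
    st=monitor.get_state(); im=imaging.capture(name); cv2.imwrite("pics/"+fn,im); return st,im,cam(name,st)
E
python3 - <<'E'
from h import *
t=cam("top"); s=cam("side")
for n,uv,z in [("tray hs",(256,275),.03),("mid",(320,222),.03),("upleft",(186,193),.03),("lowleft",(151,292),.03),("cpu",(416,240),.012),("small",(252,226),.012),("dish",(183,246),.02),("ant1",(390,173),.145),("ant2",(384,220),.145),("ant3",(379,268),.145),("shellBR",(440,284),.034),("shellTR",(445,199),.034),("shellTL",(388,196),.034),("trayc",(253,252),.01)]:
    p=ray(t,uv,z); print(n,p.round(3),np.hypot(*p[:2]).round(3), "side px",proj(s,p).round())
im=cv2.imread("pics/top0.png")
a=cv2.resize(im[180:310,140:330],None,fx=4,fy=4,interpolation=cv2.INTER_CUBIC); cv2.imwrite("pics/c1.png",a)
b=cv2.resize(im[160:300,360:460],None,fx=4,fy=4,interpolation=cv2.INTER_CUBIC); cv2.imwrite("pics/c2.png",b)
E
```

```text
tray hs [0.441 0.229 0.03 ] 0.497 side px [335. 277.]
mid [0.573 0.064 0.03 ] 0.576 side px [315. 200.]
upleft [0.656 0.41  0.03 ] 0.773 side px [191. 296.]
lowleft [0.403 0.491 0.03 ] 0.635 side px [285. 401.]
cpu [ 0.524 -0.183  0.012] 0.556 side px [376. 152.]
small [0.569 0.239 0.012] 0.617 side px [277. 259.]
dish [0.518 0.416 0.02 ] 0.665 side px [250. 335.]
ant1 [ 0.667 -0.097  0.145] 0.674 side px [314. 108.]
ant2 [ 0.555 -0.076  0.145] 0.56 side px [354. 129.]
ant3 [ 0.445 -0.058  0.145] 0.449 side px [397. 150.]
shellBR [ 0.411 -0.229  0.034] 0.47 side px [427. 151.]
shellTR [ 0.626 -0.259  0.034] 0.678 side px [353. 117.]
shellTL [ 0.637 -0.113  0.034] 0.647 side px [325. 146.]
trayc [0.501 0.237 0.01 ] 0.554 side px [306. 273.]
```

View pics/c1.png

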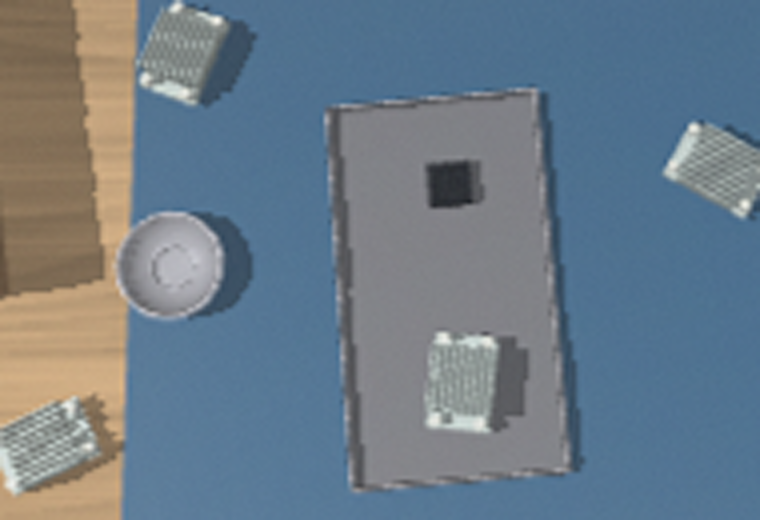

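View pics/c2.png

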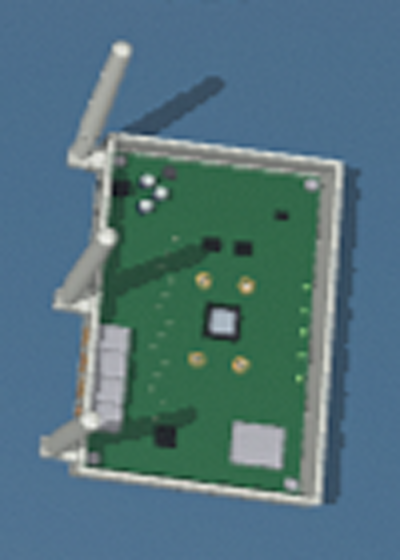

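```bash
cat >> h.py <<'E'
def move(st,pos,yaw):
    """tool-frame shift (mm) and turn about tool z (deg) to reach pos with tool down"""
    R0=Ro.from_euler("xyz",st["tcp_rot"]); R1=Ro.from_euler("xyz",[np.pi,0,yaw])
    return (R0.inv().apply(np.asarray(pos)-st["tcp_pos"])*1e3).round(1), (R0.inv()*R1).as_rotvec(degrees=True).round(2)
E
python3 - <<'E'
from h import *
t=cam("top")
H=[ray(t,(360+u/4-.375,160+v/4-.375),.01) for u,v in [(204,281),(247,286),(197,359),(240,365)]]
c=np.mean(H,0); print("cpu",c.round(4), [np.linalg.norm(H[a]-H[b]).round(4) for a,b in [(0,1),(2,3),(0,2),(1,3)]])
d=H[0]+H[1]-H[2]-H[3]; print("long deg",np.degrees(np.arctan2(d[1],d[0])))
P=[ray(t,(140+u/4-.375,180+v/4-.375),.014) for u,v in [(430,333),(497,337),(425,430),(492,432)]]
c2=np.mean(P,0); d=P[0]+P[1]-P[2]-P[3]; print("hs",c2.round(4),np.degrees(np.arctan2(d[1],d[0])))
E
python3 -c "
from h import *
print(move(monitor.get_state(),[.522,-.184,.2],np.radians(-98)))"
```

```text
cpu [ 0.524  -0.1817  0.01  ] [np.float64(0.0278), np.float64(0.0276), np.float64(0.0512), np.float64(0.0518)]
long deg -9.105038038354282
hs [0.4411 0.2325 0.014 ] -3.2867622995445043
(array([-273.3, -405.8,   48.1]), array([1.000e-02, 5.000e-02, 3.142e+01]))
```

Call:
carry_out --fingers '[0,0,0,0,0,0,0,0]' --linear '[[-34.2,-50.7,0],[-34.2,-50.7,0],[-34.2,-50.7,0],[-34.2,-50.7,0],[-34.2,-50.7,0],[-34.2,-50.7,0],[-34.2,-50.7,0],[-34.2,-50.7,0]]' --rotation '[[0,0,0],[0,0,0],[0,0,0],[0,0,0],[0,0,0],[0,0,0],[0,0,0],[0,0,0]]'

```text
time: 1.15
tcp_pos: [0.5226, -0.1823, 0.2483]
tcp_rot: [-3.142, -0.0, -1.162]
ft_force: [1.1, -0.5, -0.0]
width: 0.0853
```

Call:
carry_out --fingers '[0,0,0,0,0]' --linear '[[0,0,20],[0,0,20],[0,0,20],[0,0,20],[0,0,0]]' --rotation '[[0,0,8.1],[0,0,8.1],[0,0,8.1],[0,0,8.1],[0,0,0]]'

```text
time: 1.78
tcp_pos: [0.5209, -0.1837, 0.1671]
tcp_rot: [3.139, 0.001, -1.727]
ft_force: [-0.5, -0.7, 0.0]
width: 0.0854
```

Run:
```python
from h import *
st,im,cm=shot("wrist","w1.png"); print(st["time"],st["tcp_pos"],st["tcp_rot"])
print(proj(cm,[.524,-.1817,.01]))
hsv=cv2.cvtColor(im,cv2.COLOR_BGR2HSV)
m=cv2.inRange(hsv,(12,80,110),(32,255,255))
n,l,s,c=cv2.connectedComponentsWithStats(m)
for i in range(1,n):
    if s[i,4]>15: print(s[i],c[i].round(1),ray(cm,c[i],.01).round(4))
```

```text
1.775 [ 0.52088391 -0.18372126  0.16706471] [ 3.13878582e+00  6.81909457e-04 -1.72676595e+00]
[281.07392822 192.98695857]
[  501     0    59   399 16237] [537.3 204.6] [ 0.4738 -0.4266  0.01  ]
[259 158  11  11  68] [263.9 163. ] [ 0.5551 -0.1705  0.01  ]
[289 158  11  11  65] [293.8 162.6] [ 0.5512 -0.198   0.01  ]
[261 211  10  10  61] [265.4 215.3] [ 0.5038 -0.1629  0.01  ]
[289 211  10   9  56] [293.8 215.2] [ 0.4996 -0.1905  0.01  ]
[ 194  349  193   40 2738] [308.9 367. ] [ 0.3051 -0.1808  0.01  ]
[ 93 389  46  31 955] [116.  407.2] [0.2775 0.069  0.01  ]
[428 390  46  30 916] [449.5 407.5] [ 0.212  -0.3483  0.01  ]
[  0 395  10  12  63] [  3.  398.9] [0.3129 0.2041 0.01  ]
```

View pics/w1.png

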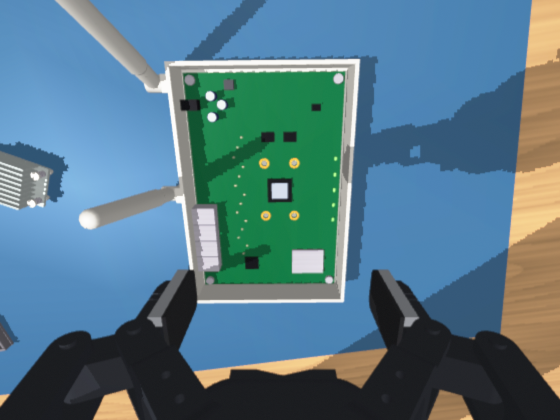

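Call:
carry_out --fingers '[0,0,0,0,0,0,0,0]' --linear '[[0,0,-45],[-10,3,-40],[-56,20,0],[-56,20,0],[-56,20,0],[-56,20,0],[-56,20,0],[-56,20,0]]' --rotation '[[0,0,0],[0,0,0],[0,0,0],[0,0,0],[0,0,0],[0,0,0],[0,0,0],[0,0,0]]'

```text
time: 2.82
tcp_pos: [0.4541, 0.1787, 0.2547]
tcp_rot: [-3.14, 0.001, -1.724]
ft_force: [1.1, -0.1, -0.5]
width: 0.0856
```

Call:
carry_out --fingers '[0,0,0,0]' --linear '[[-53,20,20],[0,0,40],[0,0,30],[0,0,0]]' --rotation '[[0,0,0],[0,0,-5.6],[0,0,0],[0,0,0]]'

```text
time: 3.32
tcp_pos: [0.442, 0.2321, 0.1627]
tcp_rot: [3.139, -0.001, -1.627]
ft_force: [0.5, -0.7, -0.3]
width: 0.0856
```

Run:
```python
from h import *
st,im,cm=shot("wrist","w2.png"); print(st["time"],st["tcp_pos"],st["tcp_rot"],st["q"])
p=proj(cm,[.441,.232,.014]); print(p)
x,y=int(p[0])-100,max(int(p[1])-75,0); print(x,y)
cv2.imwrite("pics/c3.png",cv2.resize(im[y:y+150,x:x+200],None,fx=4,fy=4,interpolation=cv2.INTER_CUBIC))
```

```text
3.325 [0.44200208 0.23208883 0.16267659] [ 3.13933435e+00 -1.16906902e-03 -1.62683139e+00] [4.22781152e-01 3.88531860e-01 2.02109048e+00 4.28042525e-06
 7.34513274e-01 2.04961068e+00]
[283.48359975 199.50480993]
183 124
```

View pics/c3.png

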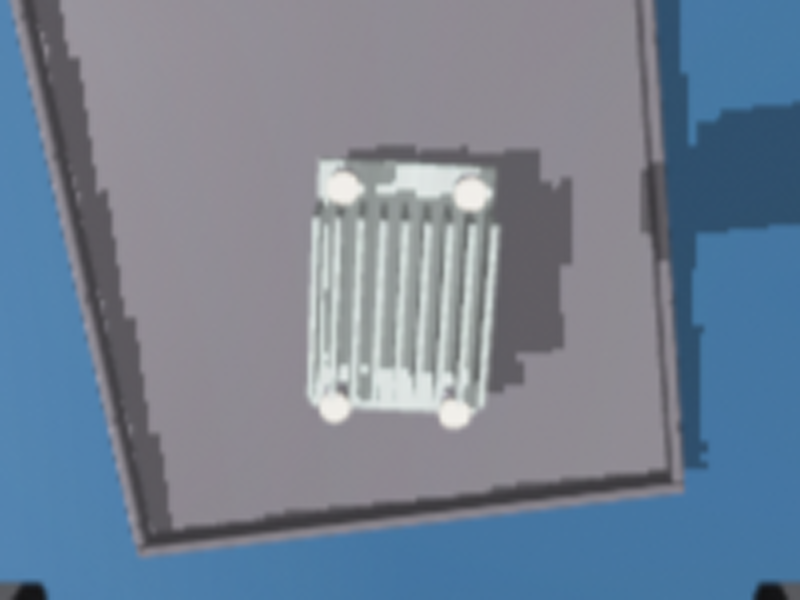

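Run:
```python
from h import *
st=monitor.get_state(); cm=cam("wrist",st)
P=[ray(cm,(183+u/4-.375,124+v/4-.375),.024) for u,v in [(343,187),(471,192),(335,407),(455,413)]]
c=np.mean(P,0); print(c,[np.linalg.norm(P[a]-P[b]).round(4) for a,b in [(0,1),(2,3),(0,2),(1,3)]])
d=P[0]+P[1]-P[2]-P[3]; a=np.arctan2(d[1],d[0]); print(np.degrees(a))
print(move(st,[c[0],c[1],.026],a-np.pi/2))
```

```text
[0.44498989 0.23278203 0.024     ] [np.float64(0.0282), np.float64(0.0282), np.float64(0.0523), np.float64(0.0528)]
-6.176714327670068
(array([ -0.6,  -2.2, 137.9]), array([ 0.03, -0.02,  2.91]))
```

Call:
carry_out --fingers '[0,0,0,0,0,60,120,255]' --linear '[[-0.6,-2.2,30],[0,0,40],[0,0,40],[0,0,20],[0,0,9],[0,0,0],[0,0,0],[0,0,0]]' --rotation '[[0,0,2.9],[0,0,0],[0,0,0],[0,0,0],[0,0,0],[0,0,0],[0,0,0],[0,0,0]]' --grip_force 30

```text
time: 4.38
tcp_pos: [0.4458, 0.2331, 0.0254]
tcp_rot: [-3.14, 0.001, -1.68]
ft_force: [-1.7, 0.8, 10.0]
width: 0.0395
```

Call:
carry_out --fingers '[255,255,255,255]' --linear '[[0,0,0],[0,0,0],[0,0,0],[0,0,0]]' --rotation '[[0,0,0],[0,0,0],[0,0,0],[0,0,0]]'

```text
time: 4.88
tcp_pos: [0.4458, 0.2331, 0.0254]
tcp_rot: [-3.14, 0.001, -1.68]
ft_force: [-1.2, -0.2, 10.0]
width: 0.0393
```

Call:
carry_out --fingers '[255,255,255,255,255,255,255]' --linear '[[0,0,-10],[0,0,-25],[0,0,-45],[0,0,-50],[0,0,-50],[0,0,-50],[0,0,0]]' --rotation '[[0,0,0],[0,0,0],[0,0,0],[0,0,0],[0,0,0],[0,0,0],[0,0,0]]'

```text
time: 5.75
tcp_pos: [0.4466, 0.2335, 0.2588]
tcp_rot: [-3.135, 0.004, -1.68]
ft_force: [-0.5, 0.5, -0.9]
width: 0.0397
```

Run:
```python
from h import *
st,im,cm=shot("wrist","w3.png"); print({k:st[k] for k in("time","tcp_pos","tcp_rot","ft_force","width")})
for dz in (.0004,): print(proj(cm,st["tcp_pos"]))
cv2.imwrite("pics/c4.png",cv2.resize(im[250:420,170:400],None,fx=3.4,fy=3.4,interpolation=cv2.INTER_CUBIC))
```

```text
{'time': 5.75, 'tcp_pos': array([0.44663374, 0.2335088 , 0.25881397]), 'tcp_rot': array([-3.13537038,  0.00367706, -1.68021792]), 'ft_force': array([-0.46243847,  0.46045694, -0.90529514]), 'width': 0.0396524693503619}
[284.49311091 290.44046475]
```

View pics/c4.png

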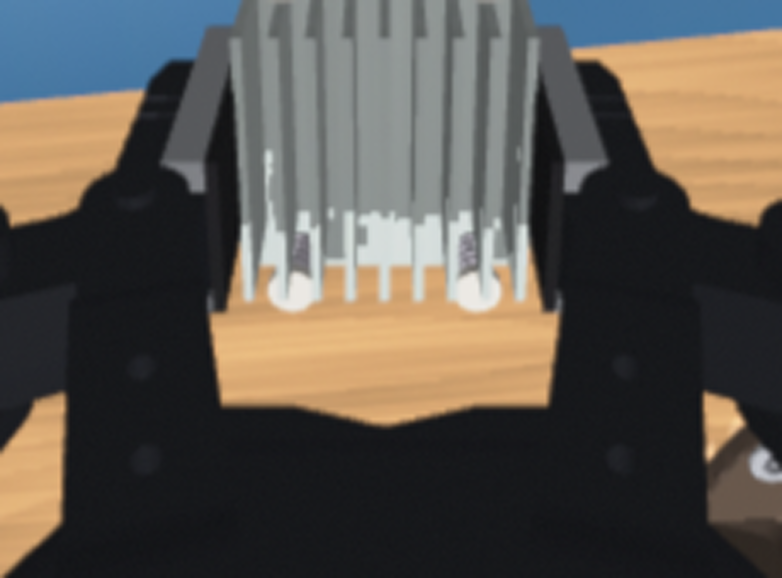

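Call:
carry_out --fingers '[255,255,255,255,255,255,255,255]' --linear '[[30,-9,0],[57,-18,0],[57,-18,0],[57,-18,0],[57,-18,0],[57,-18,0],[57,-18,0],[30,-9,0]]' --rotation '[[0,0,0],[0,0,0],[0,0,0],[0,0,0],[0,0,0],[0,0,0],[0,0,0],[0,0,2.1]]'

```text
time: 6.8
tcp_pos: [0.5258, -0.1832, 0.2532]
tcp_rot: [3.14, 0.0, -1.72]
ft_force: [0.5, 1.0, -1.3]
width: 0.0393
```

Call:
carry_out --fingers '[255,255,255,255,255]' --linear '[[0,0,30],[0,0,40],[0,0,40],[0,0,30],[0,0,0]]' --rotation '[[0,0,0],[0,0,0],[0,0,0],[0,0,0],[0,0,0]]'

```text
time: 7.42
tcp_pos: [0.5241, -0.1797, 0.1118]
tcp_rot: [3.136, 0.001, -1.717]
ft_force: [-0.0, 0.4, -1.0]
width: 0.0397
```

Run:
```python
from h import *
st,im,cm=shot("wrist","w4.png"); print({k:st[k] for k in("time","tcp_pos","tcp_rot","ft_force","width")})
print(move(st,[.5282,-.1802,.038],np.radians(-98.4)))
b=imaging.capture("side"); cv2.imwrite("pics/s4.png",b)
A=cv2.resize(im[90:350,200:370],None,fx=2.3,fy=2.3,interpolation=cv2.INTER_CUBIC)
B=cv2.resize(b[90:210,310:450],None,fx=2.8,fy=2.8,interpolation=cv2.INTER_CUBIC)
h=max(A.shape[0],B.shape[0]); pad=lambda i:cv2.copyMakeBorder(i,0,h-i.shape[0],0,0,cv2.BORDER_CONSTANT)
cv2.imwrite("pics/c5.png",np.hstack([pad(A),pad(B)])); print(A.shape,B.shape)
```

```text
{'time': 7.425, 'tcp_pos': array([ 0.52411974, -0.17972407,  0.11183216]), 'tcp_rot': array([ 3.13593410e+00,  1.39020736e-03, -1.71704118e+00]), 'ft_force': array([-0.04660157,  0.42388637, -0.9503863 ]), 'width': 0.039685015513591985}
(array([-0. , -4.5, 73.8]), array([0.32, 0.08, 0.02]))
(598, 391, 3) (336, 392, 3)
```

View pics/c5.png

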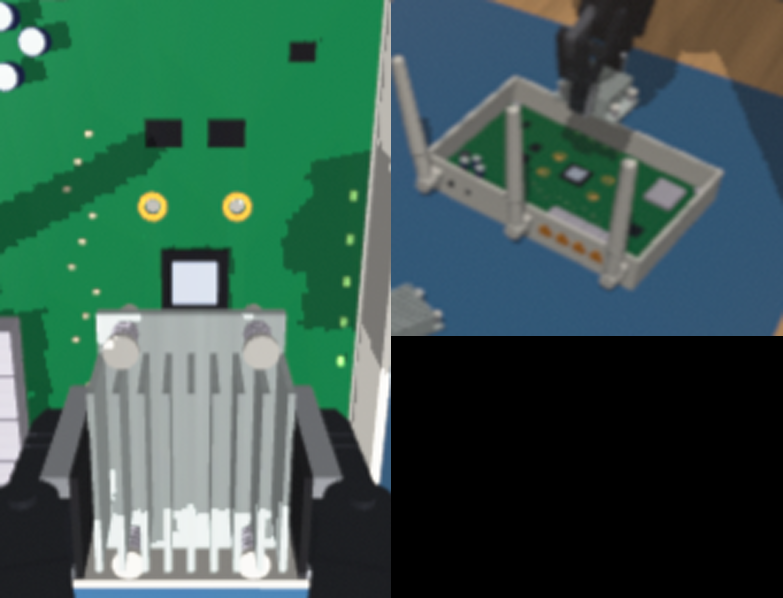

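Run:
```python
from h import *
im=cv2.imread("pics/w4.png")
st=monitor.get_state(); cm=cam("wrist",st)
px=lambda u,v:(200+(u+.5)/2.3-.5,90+(v+.5)/2.3-.5)
R=Ro.from_euler("xyz",st["tcp_rot"]).as_matrix(); loc=lambda p:(R.T@(p-st["tcp_pos"])*1e3)
z=st["tcp_pos"][2]-.0004
P=[ray(cm,px(u,v),z) for u,v in [(121,352),(261,352),(128,566),(255,566)]]
print("heads tool mm",[loc(p)[:2].round(1) for p in P],"centre",loc(np.mean(P,0)).round(1))
H=[ray(cm,px(u,v),.01) for u,v in [(152,207),(237,207)]]; print("holes",np.round(H,4),np.linalg.norm(H[0]-H[1]))
d=H[1]-H[0]; d/=np.linalg.norm(d); y=np.array([-d[1],d[0],0]); m=np.mean(H,0); c=m-.026*y if y[0]>0 else m+.026*y; 
print("cpu from far holes",c, "dir",np.degrees(np.arctan2(d[1],d[0])))
# underside tip of far pins
s=cam("side"); S=cv2.imread("pics/s4.png"); t=cam("top")
hsv=cv2.cvtColor(S,cv2.COLOR_BGR2HSV); m=cv2.inRange(hsv,(14,80,90),(30,255,255)); n,l,q,cc=cv2.connectedComponentsWithStats(m)
for i in range(1,n):
    if 3<q[i,4]<60 and 350<cc[i][0]<400 and 130<cc[i][1]<175: print(q[i],cc[i].round(1),ray(s,cc[i],.01).round(4))
```

```text
heads tool mm [array([-14.7, -24.9]), array([ 12.9, -24.9]), array([-14.8,  27.3]), array([13.4, 27.3])] centre [-0.8  1.2  0.4]
holes [[ 0.5568 -0.1709  0.01  ]
 [ 0.5526 -0.1992  0.01  ]] 0.028518722746105944
cpu from far holes [ 0.52898047 -0.18129105  0.01      ] dir -98.32651685201522
[369 145   2   2   4] [369.5 145.5] [ 0.55   -0.2004  0.01  ]
[381 159   3   2   4] [382.  159.8] [ 0.5007 -0.1656  0.01  ]
[363 170   5   5  17] [364.8 172.1] [ 0.5195 -0.1012  0.01  ]
[369 173   5   5  18] [370.7 174.9] [ 0.503  -0.0992  0.01  ]
```

Call:
carry_out --fingers '[255,255,255,255,255]' --linear '[[0.8,-4.9,20],[0,0,25],[0,0,15],[0,0,7],[0,0,0]]' --rotation '[[0,0,0],[0,0,0],[0,0,0],[0,0,0],[0,0,0]]'

```text
time: 8.15
tcp_pos: [0.5311, -0.1821, 0.0472]
tcp_rot: [3.141, 0.0, -1.717]
ft_force: [0.7, 0.9, -0.7]
width: 0.0396
```

Run:
```python
from h import *
st,im,cm=shot("wrist","w5.png"); print({k:st[k] for k in("time","tcp_pos","tcp_rot","ft_force","width")})
b=imaging.capture("side"); cv2.imwrite("pics/s5.png",b); t=imaging.capture("top"); cv2.imwrite("pics/t5.png",t)
A=cv2.resize(im[180:360,220:350],None,fx=3,fy=3,interpolation=cv2.INTER_CUBIC)
B=cv2.resize(b[120:190,340:420],None,fx=4,fy=4,interpolation=cv2.INTER_CUBIC)
T=cv2.resize(t[215:265,390:440],None,fx=5,fy=5,interpolation=cv2.INTER_CUBIC)
O=np.zeros((540,720,3),np.uint8); O[:540,:390]=A; O[:280,395:715]=B; O[285:535,395:645]=T
cv2.imwrite("pics/c6.png",O)
```

```text
{'time': 8.15, 'tcp_pos': array([ 0.53109719, -0.18211695,  0.04717891]), 'tcp_rot': array([ 3.14131846e+00,  6.72424571e-05, -1.71697731e+00]), 'ft_force': array([ 0.66566435,  0.8886074 , -0.69201243]), 'width': 0.039617696420188364}
```

View pics/c6.png

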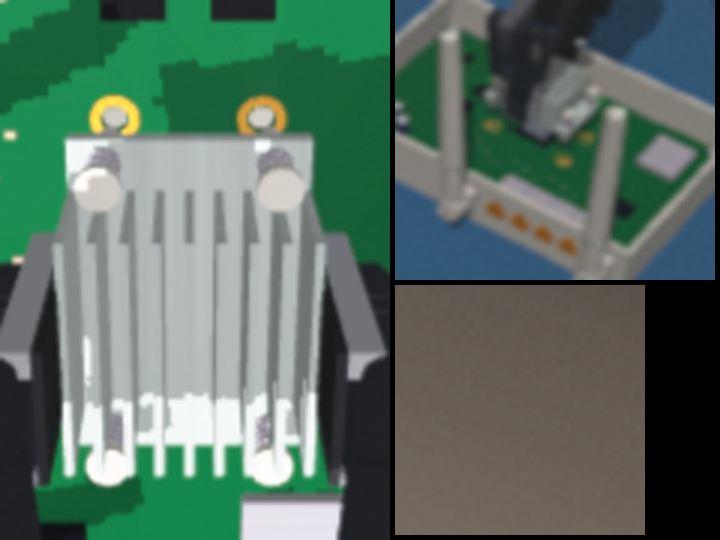

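Run:
```python
from h import *
st=monitor.get_state(); cm=cam("wrist",st); print(st["tcp_pos"],st["tcp_rot"])
px=lambda u,v:(220+(u+.5)/3-.5,180+(v+.5)/3-.5)
R=Ro.from_euler("xyz",st["tcp_rot"]).as_matrix(); loc=lambda p:(R.T@(p-st["tcp_pos"])*1e3)
z=st["tcp_pos"][2]-.0004
P=[ray(cm,px(u,v),z) for u,v in [(97,190),(282,190),(107,467),(271,467)]]
print("heads",[loc(p)[:2].round(1) for p in P],loc(np.mean(P,0)).round(1))
H=[ray(cm,px(u,v),.01) for u,v in [(115,119),(262,117)]]
print("holes",[loc(p)[:2].round(1) for p in H],np.linalg.norm(H[0]-H[1]))
for zt in (.0224,):
  for x in (-14.8,13.2):
    X=st["tcp_pos"]+R@np.array([x/1e3,-.0249,zt]); u=proj(cm,X); print("tip at crop",(u+.5-[220,180])*3-.5)
im=cv2.imread("pics/w5.png"); b=cv2.imread("pics/s5.png")
A=cv2.resize(im[205:250,235:320],None,fx=9,fy=9,interpolation=cv2.INTER_CUBIC)
B=cv2.resize(b[130:170,355:405],None,fx=9,fy=9,interpolation=cv2.INTER_CUBIC)[:190]
cv2.imwrite("pics/c7.png",A)
```

```text
[ 0.53151497 -0.18228034  0.04792752] [-3.14061098e+00 -2.32711160e-04 -1.71698095e+00]
heads [array([-14.8, -24.8]), array([ 13.2, -24.8]), array([-14.8,  26.9]), array([13.1, 26.9])] [-0.9  1.1  0.4]
holes [array([-15. , -21.9]), array([ 13. , -22.3])] 0.02808563018950996
tip at crop [109.13192671 134.72516452]
tip at crop [270.07166227 134.83648163]
```

View pics/c7.png

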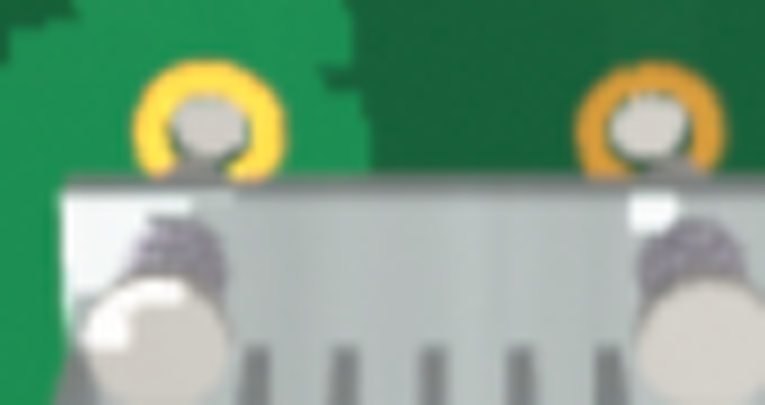

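Call:
carry_out --fingers '[255,255,255,255,255]' --linear '[[-0.2,2.7,2],[0,0,2],[0,0,0],[0,0,0],[0,0,0]]' --rotation '[[0,0,0],[0,0,0],[0,0,0],[0,0,0],[0,0,0]]'

```text
time: 8.93
tcp_pos: [0.5285, -0.1815, 0.0433]
tcp_rot: [-3.142, -0.0, -1.717]
ft_force: [-0.4, -0.7, -1.2]
width: 0.0394
```

```bash
cat > look.py <<'E'
from h import *
import sys
st,im,cm=shot("wrist",sys.argv[1]); print({k:st[k] for k in("time","tcp_pos","tcp_rot","dq","ft_force","width")})
R=Ro.from_euler("xyz",st["tcp_rot"]).as_matrix(); loc=lambda p:(R.T@(p-st["tcp_pos"])*1e3)
hsv=cv2.cvtColor(im,cv2.COLOR_BGR2HSV)
m=cv2.inRange(hsv,(12,120,110),(32,255,255))
n,l,s,c=cv2.connectedComponentsWithStats(m)
for i in range(1,n):
    if 15<s[i,4]<400 and 200<c[i][0]<350 and c[i][1]<300:
        x,y,w,h=s[i,:4]; top=ray(cm,(x+w/2-.5,y-.5),.01); print(s[i],"ring centre tool mm",(loc(top)+[0,4.5,0]).round(1)[:2],"width",w)
for x in (-14.8,13.2): print("tip px",proj(cm,st["tcp_pos"]+R@np.array([x/1e3,-.0249,.0224])))
cv2.imwrite("pics/c_"+sys.argv[1],cv2.resize(im[205:250,235:320],None,fx=9,fy=9,interpolation=cv2.INTER_CUBIC))
b=imaging.capture("side"); cv2.imwrite("pics/s_"+sys.argv[1],b)
E
python3 look.py w6.png; python3 -c "
from h import *
s=[monitor.get_state()['tcp_pos']];print(s)"
```

```text
{'time': 8.925, 'tcp_pos': array([ 0.52850256, -0.18153269,  0.04333429]), 'tcp_rot': array([-3.14150714e+00, -2.25598286e-05, -1.71698169e+00]), 'dq': array([ 0.00111262,  0.00142469,  0.00186074, -0.00085499, -0.00131355,
       -0.00106786]), 'ft_force': array([-0.41536654, -0.70391112, -1.20523154]), 'width': 0.039362323828209075}
[249 210  18  15 128] ring centre tool mm [-14.8 -24.9] width 18
[300 210  17  14 120] ring centre tool mm [ 13.1 -24.9] width 17
tip px [256.0437646  224.57508322]
tip px [309.69028258 224.61216045]
[array([ 0.52847098, -0.18156476,  0.04332938])]
```

Call:
carry_out --fingers '[255,255,255,255,255,255]' --linear '[[0,0,2],[0,0,2],[0,0,1],[0,0,0],[0,0,0],[0,0,0]]' --rotation '[[0,0,0],[0,0,0],[0,0,0],[0,0,0],[0,0,0],[0,0,0]]'

```text
time: 9.78
tcp_pos: [0.5285, -0.1815, 0.0384]
tcp_rot: [-3.142, -0.0, -1.717]
ft_force: [0.5, 0.2, -0.3]
width: 0.0393
```

```bash
python3 look.py w7.png; python3 -c "
import cv2,numpy as np
a=cv2.imread('pics/w7.png');b=cv2.imread('pics/s_w7.png')
A=cv2.resize(a[195:275,230:335],None,fx=7,fy=7,interpolation=cv2.INTER_CUBIC)[:300]
B=cv2.resize(b[125:175,345:420],None,fx=6,fy=6,interpolation=cv2.INTER_CUBIC)
O=np.zeros((600,735,3),np.uint8);O[:300]=A;O[300:,:450]=B;cv2.imwrite('pics/c8.png',O)"
```

```text
{'time': 9.775, 'tcp_pos': array([ 0.52847853, -0.18153406,  0.03836238]), 'tcp_rot': array([-3.14151515e+00, -1.34401991e-05, -1.71702297e+00]), 'dq': array([-0.00066865,  0.00043554, -0.00028076, -0.00063441, -0.00126582,
        0.00025209]), 'ft_force': array([ 0.46745812,  0.19284767, -0.28591103]), 'width': 0.039269000919520916}
[248 213  18  12 108] ring centre tool mm [-14.9 -25. ] width 18
[300 213  18  11  96] ring centre tool mm [ 12.9 -25. ] width 18
tip px [256.04377451 224.57507431]
tip px [309.69029475 224.6121524 ]
```

View pics/c8.png

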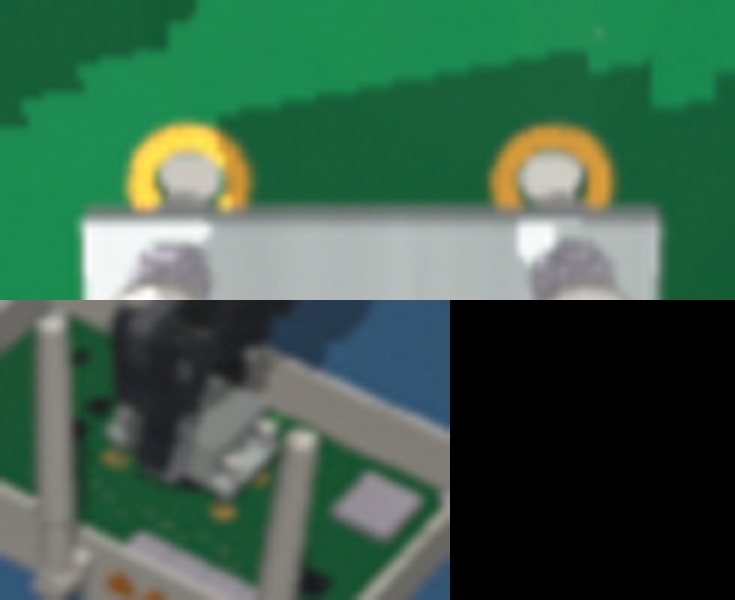

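```bash
python3 -c "
from bench import order,monitor
print(order.close_job()); s=monitor.get_state(); print(s['tcp_pos'],s['ft_force'],s['width'])"
```

```text
the job is handed in; nothing more can be done
None
the job is handed in; nothing more can be done
```

I took the silver heat sink from the tray, the one nearest the base of four lookalikes. I carried it over the antennas and handed the job in with it gripped level over the processor.

**Final checks:**
- **Position:** the wrist camera puts the two far ring centres within about 0.3 mm of the heat sink's pins. The two near holes are hidden under the plate.
- **Angle:** the tool yaw was −98.4°, matching the measured hole direction. Tilt was under 0.1°.
- **Height:** the pin tips are about 6 mm above the board, worked out from the grasp height rather than measured directly. The image agrees to within about 2 mm.
- **Grip and contact:** the finger opening held at 39.3 mm. The wrist force stayed at the level of its noise, so there was no sign of touching the router.
- **Time:** about 10 s of the 40 s.

**Disagreements and odd readings:**
- **Cameras:** the wrist and top cameras differed by about 3.5 mm in x, the same way for the heat sink and the processor. I lined up pins to holes in the same wrist view, so that offset mostly cancels. Working it out from the top camera gave nearly the same tool position.
- **Grasp force:** I saw 10 N upward on the wrist while the fingers closed in the tray, and it vanished on lifting.
- **Final reading:** after hand-in no further state could be read, so these numbers are from just before it.

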